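# Lock a slide bar in its fork with a quick-release pin

## Task

Push the steel slide bar fully home into the fork bracket so that their holes line up. Then take the quick-release pin out of its stand by squeezing its thumb button in, keep the button in while you put the pin down through the holes and press it gently against the sprung washer until it is fully down, and let go there so that the pin locks. Do not force the pin, and leave the reducer, the flange and the spanner where they are.

Things in the scene. Friction and masses are not known exactly. Their poses are not given: they have to be found in the camera images.
- bracket: Aluminium bracket fixed to the desk: base 130 x 96 x 8 mm, two cheeks, and between them a fork head clamped at a height that differs each time by up to 20 mm and is not measured: find it by feel. All heights given are for its lowest setting. Origin on the desk on the hole axis; z up; x level, the direction in which the bar is pushed home.
- bracket_hole (a point): Point on the vertical hole axis 60 mm above the desk: top of the upper fork plate (10 mm thick) at the lowest setting; the lower plate (10 mm) begins 14 mm below the upper. Holes 13 mm. A dark sprung ring washer (outer 29, inner 17 mm) stands 6 mm proud of the upper plate; the pin's collar presses it down 4 mm, spring 2 N at first, 6 N at the end, then solid.
- bar (a joint): Steel slide bar in the fork: how far it is out, m. 0 = home against its stop, holes in line; grows towards the bracket's -x, up to 0.045. Friction about 3 N. A round upright post (14 mm thick, 48 mm tall, top 98 to 118 mm above the desk) near its outer end, to grip or push, stands on the bracket's centre line 110 mm + this value from the hole axis, towards -x.
- pin: Steel quick-release ball-lock pin, 120 g, starts upright in the stand. Origin on its axis at the underside of its collar (32 mm wide, 5 mm high); z up. The shank below is 12 mm thick. Fully down, with washer pressed flat, the collar's underside is 62 to 82 mm above the desk (as the head is set); let go there, the washer lifts the pin 1.5 mm until the balls bear under the lower plate: locked.
- pin_grip (a point): Middle of the pin's grip block, 26 mm above the collar's underside, on the pin's axis. The block is 28 mm (pin x) by 24 mm (pin y), 40 mm tall. The black thumb button, 14 mm wide and 24 mm tall, stands 3 mm proud of the middle of its -x face. Squeezing the block along the pin's x presses the button flush.
- pin_nose (a point): Tip of the pin's tapered nose, 52 mm below the collar's underside. The taper is 9 mm long, 6 mm thick at the tip. Two locking balls on the x and -x sides of the shank, 38 to 42 mm below the collar, stick out 2.4 mm each while the button is out and then block the pin; let go too high, they stay caught inside the holes and the pin is not locked.
- pin_button (a joint): How far the thumb button is pressed in, m: 0 = out, balls out; 0.003 = flush, balls drawn in. Spring 4 N at first, 8 N when flush.
- stand: Aluminium pin stand fixed to the desk: foot 90 x 76 x 6 mm, block 56 x 56 mm, top 66 mm above the desk, with a loose 22 mm hole in which the pin stands with its collar on the top. Origin under its centre on the desk.
- reducer: Bystander: metal cone-shaped pipe reducer 55 mm wide, 48 mm tall; origin centre of underside.
- flange: Bystander: flat round metal blank flange, 55 mm wide, 9 mm thick; origin centre of underside.
- spanner: Bystander: combination spanner 174 mm long lying flat; origin centre of underside, long along its y.
Things that resemble listed ones, but are neither listed nor needed, are in the scene too. What is meant by the pin is not turquoise, and is the larger of those in its own colour.

How it is judged (in metres and radians):
On the way, in this order (a step that is already met when the one before it is completed fails the run):
1. the bar is pushed home (within 3 mm of its stop) while the pin still stands in its stand (value of joint bar below 0.003 m and horizontal distance between pin and stand below 0.02 m), for 0.2 s.
2. the pin, its button held in, is down through the holes of both plates and the bar (value of joint pin_button above 0.002 m and z of pin in the frame of bracket below 0.0845 m and horizontal distance between pin and bracket below 0.004 m and angle between pin's own z axis and vertical below 0.15 rad), for 0.05 s.
At the end, for the whole second after the job is handed in: The bar is home (within 3 mm), the pin stands upright (within 0.12 rad) in the holes (within 4 mm of the axis) with its collar's underside 60 to 85.5 mm above the desk, its button is fully out (within 1 mm; possible at that depth only if the balls lock it below the lower plate), and it is at rest (value of joint bar below 0.003 m and value of joint pin_button below 0.001 m and z of pin in the frame of bracket between 0.06 and 0.0855 m and horizontal distance between pin and bracket below 0.004 m and angle between pin's own z axis and vertical below 0.12 rad and linear speed of pin below 0.02 m/s); the robot touches nothing.
It fails at once if the pin is forced: more than 30 N between the pin and the bracket with its bar and washer (contact force between pin and bracket above 30 N).
It fails at once if the reducer is moved by more than 20 mm (distance of reducer from where it was at the start of the episode above 0.02 m).
It fails at once if the flange is moved by more than 20 mm (distance of flange from where it was at the start of the episode above 0.02 m).
It fails at once if the spanner is moved by more than 20 mm (distance of spanner from where it was at the start of the episode above 0.02 m).
It also fails if it takes over 72 s, if anything falls off the work surface, if the arm or the gripper's body presses on something with over 40 N, if the wrist force passes 120 N, or if a joint passes its speed limit or range.

## Robot

A 6-joint arm with a two-finger parallel gripper is mounted at the origin on a cart in front of the work surface, level with it; the furniture and walls round the work are solid. World frame = base frame: x ahead of the robot, y to its left, z up, the work surface at z = 0. Lengths are in mm, angles in rad, forces in N, time in s.
With the tool pointing down it reaches from about 300 to 775 mm from the base axis. Payload 14.6 kg.
Tool frame: the origin (TCP) lies at the very end of the fingers, on their centre line; the grasp point (between the pads) lies 19 mm behind it; z points along the fingers, y is the line along which they close (so a half turn about z gives the same grasp; the last joint's range is limited). The gripper opens to 94 mm and grips with 3 to 60 N. Pads are 16 mm wide; open, the fingers measure 119 mm over their backs; the gripper's body (75 mm by 177 mm) begins 78 mm behind the grasp point.
Start: joints at [-1.393, 0.3, 1.521, -0, 1.321, -0.067], TCP at [133.293, -533.594, 205.446] pointing down, gripper open.
Joint ranges: [-3.03, 3.03], [-0.79, 2.21], [0.23, 2.52], [-1.04, 4.18], [0, 3.07], [-2.55, 2.55]. Speed limits (rad/s): [2.22, 2.22, 2.57, 3.14, 3.14, 3.14].

## Interface

Orientations are given as [roll, pitch, yaw] about the fixed x, y, z axes, in that order (R = Rz(yaw) Ry(pitch) Rx(roll)).
In Python, from cell import manip gives the robot as it stands.
- The arm moves only by the tool servo_tool, never from a script. Its argument "motion" is a list that holds one entry, the list of rows, each a list of 7 numbers: the shift along the world's x, y, z as a fraction of full scale, then the turn, a rotation vector about the world's x, y, z as a fraction of full scale, then the closure, from 0 (fully open) to 1 (shut). In form: [[[x, y, z, rx, ry, rz, gripper], ...]]. A call has 1 to 10 rows; each row is the pose to reach, as a shift and turn from the pose commanded when the call began, turning the shorter way round; what a row does not reach only later rows make up. Full scale, the value 1, is 0.5 m for a shift and pi rad for a turn. A row lasts 1/10 s, in which the tool goes at most 50 mm and 8.59 degrees, less where a joint would pass 70% of its speed; a pose out of reach is approached as far as the arm can. A call with a number of a shift or a turn outside -1 to 1 is refused whole. A call with a gripper value outside its range is refused whole. The fingers move at their own pace and stop on an object; "newtons" is the grip in N (left out, the last holds). Time passes only in rows, so rows that repeat a pose let the fingers close. It gives the time, the measured TCP pose, the force, the opening and the grip force at its end, in the units of the state.
- manip.read_state(): the state, without advancing time (a new reading comes with each control period).
- manip.camera(name): name is "scene" or "side" or "wrist"; returns a dict with "frame" (400x640x3 uint8, red, green, blue), "range_z" (400x640 float32, mm along the optical axis (not along the pixel's ray), 0 where there is no reading), "vfov" (degrees; the focal length in pixels is half the picture's height over the tangent of half this angle, whatever the lens; pixels are square), "cx", "cy" (the principal point, pixels), "cam_to_world" (4x4, takes a point from camera to world coordinates). Camera axes: x right, y down, z forward; pixel columns grow to the right and rows downward; lengths in mm; the calibration is good to about 2 mm. A picture is of the moment at which its call begins.
- manip.sign_off(): hands the job in; it is judged then, once.
The state is a dict: "clock": time; "joints": joint angles; "qd": joint speeds; "effort": joint torques, N m; "eef_pos": TCP position; "eef_rot": TCP orientation; "wrist_force": force on the tool from outside, world axes, zero at the start; "moment": the same for the moment, N m; "finger_gap": finger opening in mm; "finger_force": force on a finger pad.
Only numpy, scipy, OpenCV 4.12 (cv2) and the standard library are available. Lean on these libraries where they do the work, as an engineer would, in place of code of your own. Each camera call takes 0.05 s, during which the arm holds its last target. There are 200 camera calls.

## Working session

There is one attempt and no reset: what is moved stays moved. The work goes in short steps, Python scripts to look and compute and a tool call to move; the robot and the scene stay as the last step left them, time stands still between calls to the robot, and variables do not carry over. Pictures are saved under pics/ and viewed, at most 10 in all, crops included, and the job is handed in when it is done.

Besides the shell and the picture viewer there is one more tool, called after ">>>" as a command line: name --argument value ..., lists and objects as JSON in quotes. servo_tool: Moves the arm, as the interface text tells. Its arguments: {"type":"object","properties":{"motion":{"type":"array"},"newtons":{"type":"number"}},"required":["motion"]}

```bash
ls; mkdir -p pics
cat > h.py <<'E'
import numpy as np, cv2, sys
from cell import manip
def shot(n,fn=None):
    c=manip.camera(n)
    if fn: cv2.imwrite('pics/'+fn+'.png',cv2.cvtColor(c['frame'],cv2.COLOR_RGB2BGR))
    np.savez('/tmp/'+(fn or n)+'.npz',**c); return c
def load(fn): return dict(np.load('/tmp/'+fn+'.npz'))
def f(c): return 200/np.tan(np.radians(float(c['vfov']))/2)
def cloud(c):
    v,u=np.mgrid[:400,:640]; z=c['range_z']; k=f(c)
    P=np.stack([(u-c['cx'])/k*z,(v-c['cy'])/k*z,z],-1)
    T=c['cam_to_world']; W=P@T[:3,:3].T+T[:3,3]; W[z==0]=np.nan; return W
def ray(c,u,v,h):
    T=c['cam_to_world']; d=T[:3,:3]@np.array([(u-c['cx'])/f(c),(v-c['cy'])/f(c),1]); o=T[:3,3]
    return o+d*(h-o[2])/d[2]
def proj(c,p):
    T=c['cam_to_world']; q=T[:3,:3].T@(np.array(p)-T[:3,3]); return q[:2]/q[2]*f(c)+[c['cx'],c['cy']]
E
python3 - <<'E'
from h import *
a=shot('scene','s1');b=shot('side','d1')
for c in(a,b): print(c['vfov'],c['cx'],c['cy'],c['cam_to_world'].round(2).tolist(), (c['range_z']>0).mean())
s=manip.read_state();print(s)
E
```

```text
pics
56.853070267169 320.60636405115594 197.07481750381675 [[-0.67, -0.55, 0.51, 115.41], [-0.74, 0.47, -0.47, 661.64], [0.02, -0.69, -0.72, 690.43], [0.0, 0.0, 0.0, 1.0]] 0.9944453125
51.53633623961075 323.24495819147154 199.44651624237244 [[1.0, -0.0, -0.01, 568.07], [0.01, -0.47, 0.88, -485.2], [-0.01, -0.88, -0.47, 508.54], [0.0, 0.0, 0.0, 1.0]] 0.99596484375
{'clock': 0.1, 'joints': array([-1.39257171e+00,  3.00373536e-01,  1.52148439e+00, -2.64194527e-05,
        1.32068088e+00, -6.66152739e-02]), 'qd': array([ 0.00026137,  0.00012761, -0.00207431,  0.00073408, -0.00168998,
        0.00058242]), 'effort': array([ 7.82303487e-04, -5.32645619e+01, -3.53286195e+01,  7.09365914e-02,
        2.34462053e-02, -4.89072829e-05]), 'eef_pos': array([ 133.26439493, -533.38804083,  204.98074736]), 'eef_rot': array([-3.14064690e+00, -3.74468806e-05,  2.44846421e-01]), 'wrist_force': array([ 0.31034171,  0.96600972, -0.63048888]), 'moment': array([ 0.01048755,  0.0381073 , -0.04456893]), 'finger_force': 0.0, 'finger_gap': 94.4031547525508}
```

View pics/s1.png

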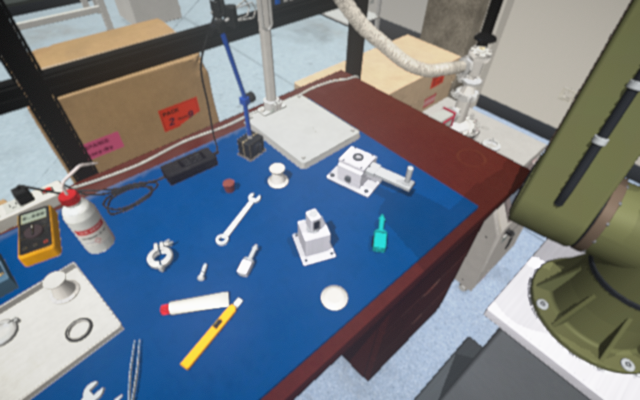

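View pics/d1.png

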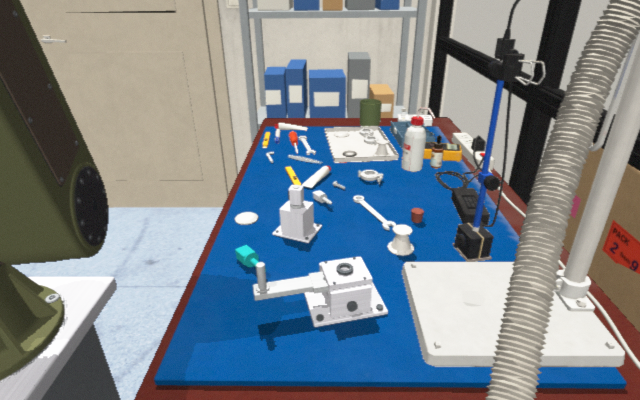

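Candidates for the pin:
- Grey pin upright in the stand, scene (314,225), side (296,195).
- Turquoise pin lying down, scene (380,235).
- Small grey pin lying down, scene (248,260).
- Tiny pin or bolt, scene (203,270).

I choose the one in the stand. The bracket is at scene (355,170) with its post at (410,172); in the side view the post is at (261,277) and the washer at (345,268).

Run:
```python
from h import *
for n in('s1','d1'):
    c=load(n);W=cloud(c);fr=c['frame'].astype(int)
    def blob(name,box,lo,hi):
        x0,y0,x1,y1=box; w=W[y0:y1,x0:x1].reshape(-1,3); w=w[(w[:,2]>lo)&(w[:,2]<hi)]
        if len(w)<3: print(name,len(w));return
        r=cv2.minAreaRect(w[:,:2].astype(np.float32))
        print(n,name,len(w),'mean',w.mean(0).round(1),'zmax',w[:,2].max().round(1),'rect',np.round(r[0],1),np.round(r[1],1),round(r[2],1))
    if n=='s1':
        B=dict(post=(398,160,418,184),brk=(325,145,415,198),pin=(296,205,335,265))
    else:
        B=dict(post=(253,258,270,292),brk=(250,255,390,325),pin=(272,182,324,245))
    blob('base',B['brk'],4,14); blob('head',B['brk'],50,85); blob('post',B['post'],85,125)
    for lo,hi in((3,10),(55,70),(71,120),(76,105),(107,120)): blob('pin%d-%d'%(lo,hi),B['pin'],lo,hi)
    h=W[B['brk'][1]:B['brk'][3],B['brk'][0]:B['brk'][2],2]; print(np.histogram(h[np.isfinite(h)],bins=range(0,130,4)))
    print('desk',np.nanmedian(W[300:320,250:300,2]) if n=='s1' else np.nanmedian(W[355:365,250:300,2]))
for n,b in(('s1',(290,140,420,270)),('d1',(240,180,390,330))):
    im=cv2.imread('pics/%s.png'%n)[b[1]:b[3],b[0]:b[2]]; im=cv2.resize(im,(390,390),interpolation=cv2.INTER_CUBIC); cv2.imwrite('/tmp/%sc.png'%n,im)
cv2.imwrite('pics/crop1.png',np.hstack([cv2.imread('/tmp/s1c.png'),cv2.imread('/tmp/d1c.png')]))
```

```text
s1 base 500 mean [587.2  96.6   7. ] zmax 13.9 rect [620.7  89.7] [120.  205.5] 78.9
s1 head 1231 mean [550.9  83.3  62.7] zmax 84.3 rect [538.6  69.7] [197.   84.5] 21.6
s1 post 55 mean [455.5  54.7  98.5] zmax 108.0 rect [455.3  52.4] [14.9 11.6] 64.1
s1 pin3-10 349 mean [476.8 341.2   5.2] zmax 9.9 rect [495.  325.2] [75.  91.1] 67.8
s1 pin55-70 426 mean [488.1 331.4  63.7] zmax 69.9 rect [495.6 324.5] [56.6 57.7] 66.9
s1 pin71-120 275 mean [490.7 330.2  99.6] zmax 113.9 rect [494.2 326.7] [23.9 33.4] 76.0
s1 pin76-105 134 mean [487.3 332.4  92. ] zmax 104.9 rect [489.4 333.7] [31.4 17.7] 34.0
s1 pin107-120 120 mean [494.7 327.  110.4] zmax 113.9 rect [496.6 326.1] [23.4 28.6] 77.8
(array([172, 387,  88,  45,  48,  60,  29,  33,  32,  39,  33,  56,  94,
       113, 440, 102, 139, 304,  60,  13,   8,   9,   5,   7,   8,   9,
        18,   0,   0,   0,   0,   0]), array([  0,   4,   8,  12,  16,  20,  24,  28,  32,  36,  40,  44,  48,
        52,  56,  60,  64,  68,  72,  76,  80,  84,  88,  92,  96, 100,
       104, 108, 112, 116, 120, 124, 128]))
desk -1.5618942175889288
d1 base 1
[... 416 characters left out ...]
 68.8
d1 pin71-120 299 mean [498.3 316.9  95.8] zmax 115.9 rect [496.  321.9] [26.8 32. ] 81.4
d1 pin76-105 180 mean [498.1 315.6  91. ] zmax 105.0 rect [498.1 317.2] [33.8 20.8] 11.1
d1 pin107-120 82 mean [498.6 320.4 111.8] zmax 115.9 rect [498.1 323.2] [23.5 28. ] 81.0
(array([2832,  543,  603,  133,   86,   93,   90,   72,   78,  106,   89,
         87,  187,  217,  561,  773,  126,  818,  188,  111,   16,   17,
         19,   17,   18,   14,   23,   35,    0,    0,    0,    0]), array([  0,   4,   8,  12,  16,  20,  24,  28,  32,  36,  40,  44,  48,
        52,  56,  60,  64,  68,  72,  76,  80,  84,  88,  92,  96, 100,
       104, 108, 112, 116, 120, 124, 128]))
desk 0.3027294545511552
```

View pics/crop1.png

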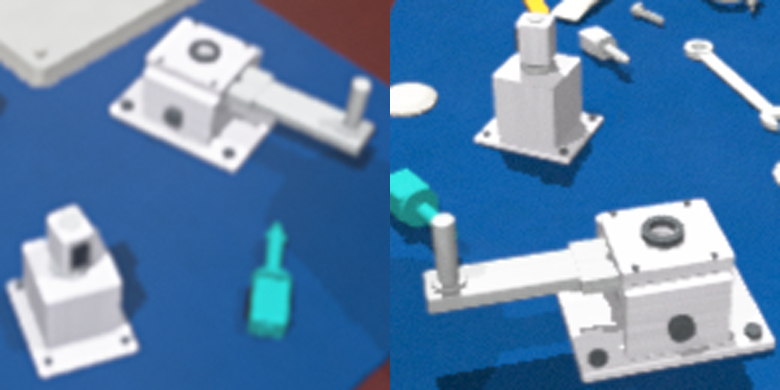

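The left crop confirms the grey pin in the stand. Its dark button (crop 82,250) faces the robot, roughly world -x. The bar is out, and the washer is visible at crop (205,50) on the left and (663,230) on the right.

Run:
```python
from h import *
for n,box,pb in(('s1',(345,147,372,167),(398,160,418,184)),('d1',(325,255,365,280),(253,258,270,292))):
    c=load(n);W=cloud(c);g=c['frame'].mean(-1)
    x0,y0,x1,y1=box
    m=(g[y0:y1,x0:x1]<110).astype(np.uint8)
    k,l,st,ce=cv2.connectedComponentsWithStats(m); i=1+st[1:,4].argmax()
    u,v=ce[i]+[x0,y0]; ys,xs=np.nonzero(l==i); u2=(xs.min()+xs.max())/2+x0; v2=(ys.min()+ys.max())/2+y0
    z=W[y0:y1,x0:x1,2]; zt=np.nanmedian(z[(l!=i)&(z>60)])
    print(n,st[i],u2,v2,'z plate',zt,'washer z',np.percentile(z[l==i],[10,50,90]),'wash',ray(c,u2,v2,zt+5).round(1),'cloud',W[y0:y1,x0:x1][l==i].mean(0))
    x0,y0,x1,y1=pb; w=W[y0:y1,x0:x1].reshape(-1,3); w=w[w[:,2]>80]; 
    # circle fit r=7
    from scipy.optimize import least_squares
    q=w[w[:,2]<w[:,2].max()-4]
    r=least_squares(lambda p:np.hypot(q[:,0]-p[0],q[:,1]-p[1])-7,q[:,:2].mean(0),loss='soft_l1');print('post',r.x,w[:,2].max())
    t=W.reshape(-1,3);t=t[(np.abs(t[:,2]-zt)<5)&(np.hypot(t[:,0]-575,t[:,1]-85)<70)];R=cv2.minAreaRect(t[:,:2].astype(np.float32));print(R)
```

```text
s1 [14  0 13  6 41] 365.0 149.5 z plate 68.94066920932221 washer z [-4.23353351 -2.68537572 -1.269693  ] wash [601.3  50.   73.9] cloud [661.36105825 -33.87828356  -2.74685051]
post [457.47282375  51.07773675] 107.95428486324033
((595.0599365234375, 85.62326049804688), (74.37870025634766, 66.70024108886719), 13.688559532165527)
d1 [  0   0  40   6 118] 344.5 257.5 z plate 71.29777488831186 washer z [-0.89905523  0.1394418   1.08245648] wash [596.5 114.   76.3] cloud [5.92715072e+02 2.23666588e+02 1.29874074e-01]
post [458.93680214  51.61766734] 110.38735425874938
((597.3721313476562, 84.93350219726562), (74.5411605834961, 66.45496368408203), 14.379444122314453)
```

>>> servo_tool --motion '[[[0.32,0.58,0,0,0,0,0],[0.32,0.58,0,0,0,0,0],[0.32,0.58,0,0,0,0,0],[0.32,0.58,0,0,0,0,0],[0.32,0.58,0,0,0,0,0],[0.32,0.58,0,0,0,0,0],[0.32,0.58,0,0,0,0,0],[0.32,0.58,0,0,0,0,0]]]' --newtons 20

```text
clock: 0.9
eef_pos: [294.4, -241.1, 205.5]
eef_rot: [-3.142, -0.0, 0.249]
wrist_force: [0.3, -0.4, -0.3]
finger_gap: 93.8
finger_force: 0.0
```

>>> servo_tool --motion '[[[0.33,0.59,0.03,0,0,0,0],[0.33,0.59,0.03,0,0,0,0],[0.33,0.59,0.03,0,0,0,0],[0.33,0.59,0.03,0,0,0,0],[0.33,0.59,0.03,0,0,0,0],[0.33,0.59,0.03,0,0,0,0],[0.33,0.59,0.03,0,0,0,0],[0.33,0.59,0.03,0,0,0,0],[0.33,0.59,0.03,0,0,0,0]]]'

```text
clock: 1.8
eef_pos: [458.3, 51.2, 219.9]
eef_rot: [-3.142, 0.001, 0.246]
wrist_force: [-0.0, -0.2, -0.5]
finger_gap: 94.0
finger_force: 0.0
```

Run:
```python
from h import *
c=shot('wrist','w1');s=manip.read_state();print(s['clock'],s['eef_pos'],s['eef_rot'],s['wrist_force'],c['cam_to_world'].round(2).tolist(),proj(c,[458,51.3,109]),proj(c,[596,85,75]))
```

```text
1.85 [458.06194141  50.60659428 220.03490234] [3.14158688e+00 9.70194019e-04 2.44634848e-01] [-0.13081486  0.23567093 -0.32101571] [[0.24, -0.93, -0.27, 536.89], [-0.97, -0.23, -0.07, 72.23], [0.0, 0.28, -0.96, 399.26], [0.0, 0.0, 0.0, 1.0]] [321.70099585 197.89531714] [322.82067182  20.96377792]
```

View pics/w1.png

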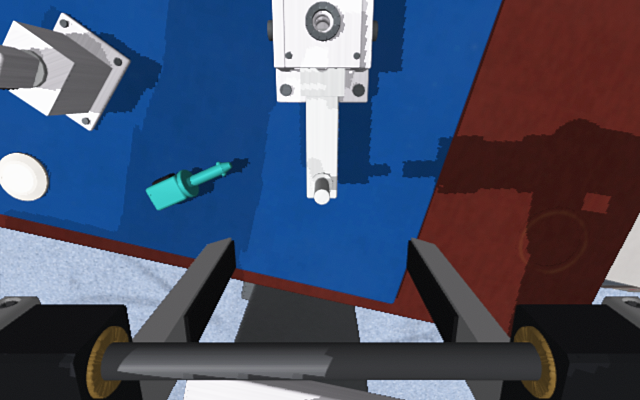

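The wrist view shows the post top at (321,197) and the washer at (322,21), both as predicted. I'll descend over the post, grip it and push.

>>> servo_tool --motion '[[[0,0,-0.28,0,0,0,0],[0,0,-0.28,0,0,0,0],[0,0,-0.28,0,0,0,0],[0,0,-0.28,0,0,0,0],[0,0,-0.28,0,0,0,0.7],[0,0,-0.28,0,0,0,1],[0,0,-0.28,0,0,0,1],[0,0,-0.28,0,0,0,1],[0,0,-0.28,0,0,0,1],[0,0,-0.28,0,0,0,1]]]'

```text
clock: 2.85
eef_pos: [458.4, 51.4, 80.8]
eef_rot: [3.142, -0.001, 0.245]
wrist_force: [0.1, 0.0, -0.0]
finger_gap: 49.3
finger_force: 0.0
```

Run:
```python
from h import *
c=load('w1');g=c['frame'].astype(int).mean(-1)[0:42,302:344]; W=cloud(c)[0:42,302:344]
print('z',np.nanpercentile(W[...,2],[10,30,50,70,80,90,95]))
m=(g<110).astype(np.uint8);k,l,st,ce=cv2.connectedComponentsWithStats(m)
for i in range(1,k):
  if st[i,4]>40:
    ys,xs=np.nonzero(l==i);(u,v),ax,an=cv2.fitEllipse(cv2.convexHull(np.c_[xs,ys].astype(np.int32)))
    print(st[i],u+302,v,ax,an,ray(c,u+302,v,76).round(1))
```

```text
z [62.61398433 70.86747182 71.92084428 76.54601015 77.0172173  77.56545584
 77.96176325]
[  4   3  34  38 471] 321.87202644348145 22.152475357055664 (32.362762451171875, 37.62546920776367) 156.32997131347656 [594.8  85.5  76. ]
```

>>> servo_tool --motion '[[[0,0,0,0,0,0,1],[0,0,0,0,0,0,1],[0,0,0,0,0,0,1],[0,0,0,0,0,0,1],[0,0,0,0,0,0,1],[0,0,0,0,0,0,1]]]'

```text
clock: 3.45
eef_pos: [458.5, 50.7, 80.4]
eef_rot: [3.14, 0.0, 0.245]
wrist_force: [1.0, -7.1, -0.7]
finger_gap: 13.6
finger_force: 20.0
```

>>> servo_tool --motion '[[[0.012,0.003,0,0,0,0,1],[0.024,0.006,0,0,0,0,1],[0.036,0.009,0,0,0,0,1],[0.048,0.012,0,0,0,0,1],[0.048,0.012,0,0,0,0,1]]]'

```text
clock: 3.95
eef_pos: [483.1, 56.8, 80.5]
eef_rot: [3.14, -0.001, 0.245]
wrist_force: [4.2, -5.2, -2.1]
finger_gap: 13.6
finger_force: 20.0
```

>>> servo_tool --motion '[[[0.004,0.001,0,0,0,0,1],[0.008,0.002,0,0,0,0,1],[0.01,0.0025,0,0,0,0,1],[0.012,0.003,0,0,0,0,1],[0.014,0.0035,0,0,0,0,1],[0.014,0.0035,0,0,0,0,1]]]'

```text
clock: 4.55
eef_pos: [488.6, 58.2, 80.4]
eef_rot: [3.14, 0.003, 0.245]
wrist_force: [-7.3, -8.9, 5.9]
finger_gap: 13.6
finger_force: 20.0
```

>>> servo_tool --motion '[[[0.004,0.001,0,0,0,0,1],[0.004,0.001,0,0,0,0,1],[0.004,0.001,0,0,0,0,1]]]'

```text
clock: 4.85
eef_pos: [489.7, 58.5, 80.2]
eef_rot: [3.141, 0.005, 0.245]
wrist_force: [-12.6, -11.2, 8.9]
finger_gap: 13.3
finger_force: 20.0
```

>>> servo_tool --motion '[[[0,0,0,0,0,0,0],[0,0,0,0,0,0,0],[0,0,0,0,0,0,0],[0,0,0.1,0,0,0,0],[0,0,0.2,0,0,0,0],[0,0,0.28,0,0,0,0],[0,0,0.28,0,0,0,0]]]'

```text
clock: 5.55
eef_pos: [493.2, 59.9, 225.8]
eef_rot: [3.14, -0.009, 0.245]
wrist_force: [-0.3, -0.1, 0.3]
finger_gap: 66.0
finger_force: 0.0
```

>>> servo_tool --motion '[[[0.012,0.532,0,0,0,0.364,0],[0.012,0.532,0,0,0,0.364,0],[0.012,0.532,0,0,0,0.364,0],[0.012,0.532,0,0,0,0.364,0],[0.012,0.532,0,0,0,0.364,0],[0.012,0.532,0,0,0,0.364,0],[0.012,0.532,0,0,0,0.364,0],[0.012,0.532,0,0,0,0.364,0],[0.012,0.532,0,0,0,0.364,0],[0.012,0.532,0,0,0,0.364,0]]]'

```text
clock: 6.55
eef_pos: [497.2, 325.6, 219.8]
eef_rot: [-3.141, 0.0, 1.385]
wrist_force: [-0.3, -0.5, 0.1]
finger_gap: 93.6
finger_force: 0.0
```

Run:
```python
from h import *
c=shot('wrist','w2');b=shot('side','d2');s=manip.read_state();print(s['clock'],s['eef_pos'],s['eef_rot'],s['joints'])
W=cloud(c);t=W.reshape(-1,3)
near=np.hypot(t[:,0]-497,t[:,1]-324)<40
for lo,hi in((60,69),(107,116)):
    q=t[near&(t[:,2]>lo)&(t[:,2]<hi)];print(len(q),np.median(q[:,2]),cv2.minAreaRect(q[:,:2].astype(np.float32)))
# post now
W=cloud(b).reshape(-1,3);q=W[(np.hypot(W[:,0]-490,W[:,1]-59)<14)&(W[:,2]>85)&(W[:,2]<105)];print('post',len(q),q.mean(0),'(before mean 459.6 47.4)')
```

```text
6.65 [497.30068664 325.53589868 220.16359061] [-3.14135541e+00  1.26821407e-04  1.38578156e+00] [5.17964106e-01 3.89465787e-01 1.36706100e+00 5.76112797e-05
 1.38532885e+00 7.02968260e-01]
2023 66.25276844161021 ((497.580810546875, 325.1541748046875), (56.327938079833984, 56.10175323486328), 67.36762237548828)
902 112.25739327313474 ((497.9327697753906, 326.2807922363281), (24.3826904296875, 27.954864501953125), 77.38055419921875)
post 84 [489.69870377  53.83778117  94.7521299 ] (before mean 459.6 47.4)
```

View pics/w2.png

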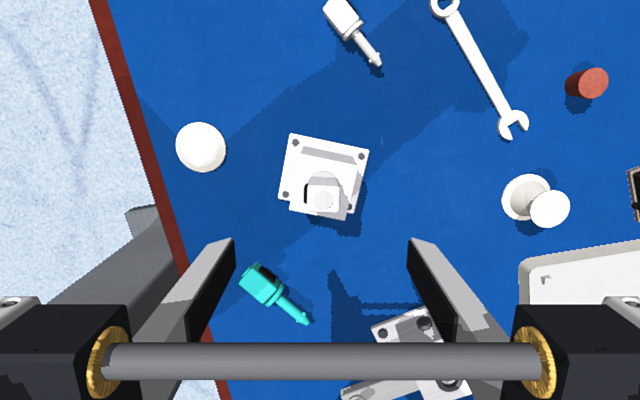

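In the wrist view the block top is at (322,195) and the button at its left edge (305,192), towards world -x, so the squeeze axis is right. The depth data put the pin axis at (498,326) with x at about -12.6°. The post has moved about 31 mm, so the bar is home. Next I grip the pin.

>>> servo_tool --motion '[[[0.002,0.001,-0.1,0,0,-0.011,0],[0.002,0.001,-0.2,0,0,-0.011,0],[0.002,0.001,-0.27,0,0,-0.011,0.3],[0.002,0.001,-0.29,0,0,-0.011,0.5],[0.002,0.001,-0.29,0,0,-0.011,0.5],[0.002,0.001,-0.29,0,0,-0.011,0.5]]]' --newtons 35

```text
clock: 7.25
eef_pos: [499.2, 326.6, 77.5]
eef_rot: [3.14, -0.002, 1.353]
wrist_force: [-0.9, 0.3, -0.2]
finger_gap: 65.4
finger_force: 0.0
```

>>> servo_tool --motion '[[[0,0,0,0,0,0,1],[0,0,0,0,0,0,1],[0,0,0,0,0,0,1],[0,0,0,0,0,0,1],[0,0,0,0,0,0,1],[0,0,0,0,0,0,1]]]'

```text
clock: 7.85
eef_pos: [498.5, 326.2, 75.8]
eef_rot: [3.141, -0.0, 1.354]
wrist_force: [1.1, -1.1, 4.3]
finger_gap: 28.1
finger_force: 35.0
```

>>> servo_tool --motion '[[[0,0,0.02,0,0,0,1],[0,0,0.06,0,0,0,1],[0,0,0.12,0,0,0,1],[0,0,0.18,0,0,0,1],[0,0,0.23,0,0,0,1],[0,0,0.23,0,0,0,1],[0,0,0.23,0,0,0,1]]]'

```text
clock: 8.55
eef_pos: [498.0, 326.0, 189.9]
eef_rot: [-3.141, 0.0, 1.354]
wrist_force: [-0.1, -0.0, -3.1]
finger_gap: 27.8
finger_force: 35.0
```

Run:
```python
from h import *
s=manip.read_state();print(s['clock'],s['eef_pos'],s['eef_rot'],s['wrist_force'],s['finger_gap'])
e=s['eef_pos']; out=[]
for n in('side','scene'):
    c=shot(n,n+'3');u,v=proj(c,[e[0],e[1],e[2]-9-25]).astype(int);print(n,u,v)
    u=min(max(u,60),580);v=min(max(v,60),340)
    out.append(cv2.resize(cv2.cvtColor(c['frame'],cv2.COLOR_RGB2BGR)[v-60:v+60,u-60:u+60],(390,390),interpolation=cv2.INTER_CUBIC))
    W=cloud(c).reshape(-1,3);t=W[np.hypot(W[:,0]-e[0],W[:,1]-e[1])<12]
    for lo in range(int(e[2])-65,int(e[2])-5,5):
        q=t[(t[:,2]>=lo)&(t[:,2]<lo+5)]
        if len(q)>2: print(lo,len(q),(q.mean(0)-e)[:2].round(1))
cv2.imwrite('pics/c3.png',np.hstack(out))
```

```text
8.55 [498.02203673 326.03653407 189.88392659] [-3.14121576e+00  3.10668027e-04  1.35380950e+00] [-0.14985121 -0.04102695 -3.11964088] 27.843703687624537
side 295 168
129 6 [-1.1 -4.2]
134 9 [-0.9 -3.9]
139 12 [-0.2 -5.5]
144 11 [-1.  -4.7]
149 13 [-1.4 -4.6]
154 14 [-1.1 -4.8]
159 11 [-1.  -4.9]
164 15 [-0.2 -4.6]
169 13 [-0.8 -5. ]
174 5 [ 0.7 -4.8]
scene 312 198
129 5 [-4.7  1.7]
134 8 [-6.8  0.9]
139 10 [-6.4  1.9]
144 12 [-6.   2.5]
149 10 [-6.6  1.1]
154 9 [-5.7  2.2]
159 10 [-6.   2.2]
164 7 [-6.5  2.1]
179 6 [1.1 9.8]
```

View pics/c3.png

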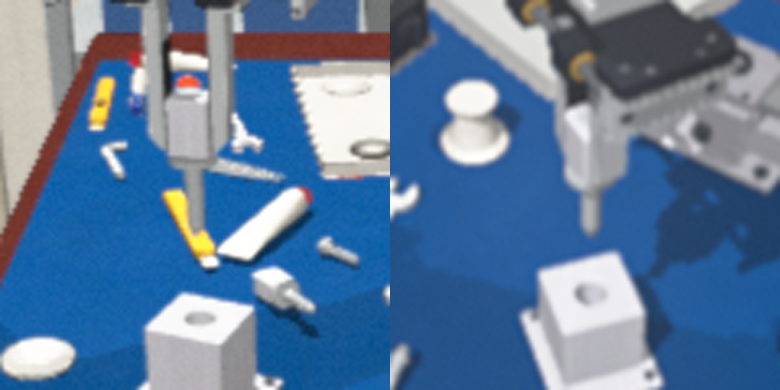

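The pin is held upright with its button flush (gap 27.8 mm), and the stand is empty in both crops. I'll move it over the hole.

>>> servo_tool --motion '[[[0.194,-0.482,0,0,0,0,1],[0.194,-0.482,0,0,0,0,1],[0.194,-0.482,0,0,0,0,1],[0.194,-0.482,0,0,0,0,1],[0.194,-0.482,0,0,0,0,1],[0.194,-0.482,0,0,0,0,1],[0.194,-0.482,0,0,0,0,1],[0.194,-0.482,-0.06,0,0,0,1],[0.194,-0.482,-0.06,0,0,0,1]]]'

```text
clock: 9.55
eef_pos: [593.1, 86.5, 156.5]
eef_rot: [-3.135, 0.002, 1.355]
wrist_force: [-0.6, -0.7, -2.2]
finger_gap: 27.9
finger_force: 35.0
```

Run:
```python
from h import *
s=manip.read_state();print(s['clock'],s['eef_pos'],s['eef_rot'],s['wrist_force'],s['finger_gap'])
e=s['eef_pos']; out=[]
for n in('side','scene','wrist'):
    c=shot(n,n+'4');u,v=proj(c,[e[0],e[1],85]).astype(int);print(n,u,v,'nose',proj(c,[e[0],e[1],e[2]-9+2-52]))
    u=min(max(u,50),590);v=min(max(v,50),350)
    out.append(cv2.resize(cv2.cvtColor(c['frame'],cv2.COLOR_RGB2BGR)[v-50:v+50,u-50:u+50],(266,266),interpolation=cv2.INTER_CUBIC))
    W=cloud(c).reshape(-1,3);t=W[np.hypot(W[:,0]-e[0],W[:,1]-e[1])<12]
    for lo in range(100,135,8):
        q=t[(t[:,2]>=lo)&(t[:,2]<lo+8)]
        if len(q)>2: print(lo,len(q),(q.mean(0)-e)[:2].round(1))
cv2.imwrite('pics/c4.png',np.hstack(out))
```

```text
9.55 [593.12035799  86.4502047  156.51577109] [-3.13508700e+00  1.76238100e-03  1.35516242e+00] [-0.62290905 -0.74157562 -2.23780981] 27.932794345103893
side 343 262 nose [343.28934266 256.86080517]
100 27 [-1.8 -4.3]
108 30 [-1.7 -4.3]
116 29 [-1.1 -4.8]
124 30 [-1.3 -5. ]
132 27 [-1.1 -4.9]
scene 358 153 nose [358.49645402 149.6354674 ]
100 9 [-5.5  3.6]
108 12 [-5.1  2.4]
116 12 [-4.8  3.2]
124 14 [-4.2  3.6]
132 12 [-5.5  2.7]
wrist 320 212 nose [320.12783094 217.86411793]
100 8 [1.4 4.5]
108 60 [1.5 4.8]
116 52 [1.5 5.4]
```

View pics/c4.png

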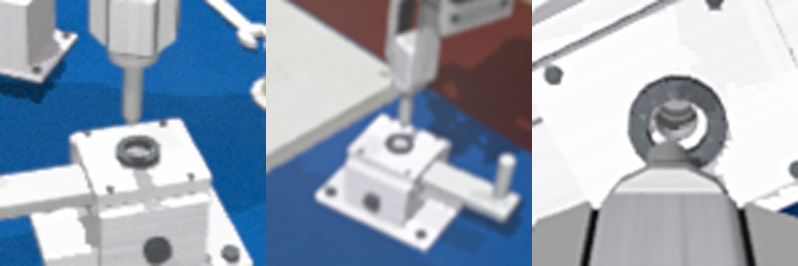

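The left (side) crop shows the nose just left of the washer. The right (wrist) crop shows the ring slightly right of the pin, at crop (678,122). I'll measure the washer again in these frames.

Run:
```python
from h import *
for n in('side','scene','wrist'):
    c=load(n+'4');W=cloud(c);g=c['frame'].astype(int).mean(-1)
    m=((g<120)&(W[...,2]>66)&(W[...,2]<80)&(np.hypot(W[...,0]-595,W[...,1]-85)<20)).astype(np.uint8)
    ys,xs=np.nonzero(m); k=W[m>0]
    h=cv2.convexHull(np.c_[xs,ys].astype(np.int32)); (u,v),ax,an=cv2.fitEllipse(h)
    w=ray(c,u,v,76); print(n,len(xs),np.array(ax).round(1),w.round(1),'minmax',ray(c,(xs.min()+xs.max())/2,(ys.min()+ys.max())/2,76).round(1),
      cv2.minEnclosingCircle(np.array([ray(c,a,b,77)[:2] for a,b in h[:,0]],np.float32)))
s=manip.read_state();print(s['eef_pos'])
```

```text
side 83 [10.8 15.3] [595.4  80.7  76. ] minmax [595.3  81.4  76. ] ((595.3424072265625, 80.36165618896484), 15.16431999206543)
scene 6 [2.9 6.7] [592.2  92.8  76. ] minmax [592.8  91.3  76. ] ((592.0987548828125, 92.20376586914062), 9.838420867919922)
wrist 531 [35.5 36.5] [596.3  86.3  76. ] minmax [596.6  86.8  76. ] ((596.5848388671875, 86.26659393310547), 14.649081230163574)
[595.21653356  86.24681933 161.18425997]
```

>>> servo_tool --motion '[[[0.0012,0.0006,-0.02,0,0,0,1],[0.0012,0.0006,-0.04,0,0,0,1],[0.0012,0.0006,-0.048,0,0,0,1],[0.0012,0.0006,-0.052,0,0,0,1],[0.0012,0.0006,-0.056,0,0,0,1],[0.0012,0.0006,-0.058,0,0,0,1],[0.0012,0.0006,-0.06,0,0,0,1]]]'

```text
clock: 10.4
eef_pos: [596.0, 85.4, 130.6]
eef_rot: [3.141, -0.0, 1.354]
wrist_force: [0.0, 0.6, -1.0]
finger_gap: 27.8
finger_force: 35.0
```

>>> servo_tool --motion '[[[0,0,-0.002,0,0,0,1],[0,0,-0.004,0,0,0,1],[0,0,-0.006,0,0,0,1],[0,0,-0.006,0,0,0,1]]]'

```text
clock: 10.8
eef_pos: [595.8, 85.5, 127.3]
eef_rot: [-3.141, 0.0, 1.354]
wrist_force: [-0.5, -0.0, -1.7]
finger_gap: 27.3
finger_force: 35.0
```

>>> servo_tool --motion '[[[0,0,-0.002,0,0,0,1],[0,0,-0.004,0,0,0,1],[0,0,-0.006,0,0,0,1],[0,0,-0.008,0,0,0,1],[0,0,-0.01,0,0,0,1]]]'

```text
clock: 11.3
eef_pos: [596.1, 85.4, 122.5]
eef_rot: [3.141, -0.0, 1.354]
wrist_force: [1.8, 0.8, -0.5]
finger_gap: 28.0
finger_force: 35.0
```

>>> servo_tool --motion '[[[0.0005,0,-0.003,0,0,0,1],[0.0005,0,-0.006,0,0,0,1],[0.0005,0,-0.009,0,0,0,1],[0.0005,0,-0.012,0,0,0,1],[0.0005,0,-0.015,0,0,0,1],[0.0005,0,-0.018,0,0,0,1],[0.0005,0,-0.02,0,0,0,1]]]'

```text
clock: 12.0
eef_pos: [596.2, 85.5, 112.4]
eef_rot: [3.141, -0.0, 1.354]
wrist_force: [1.1, 0.0, 0.4]
finger_gap: 27.5
finger_force: 35.0
```

>>> servo_tool --motion '[[[0.0004,0,-0.004,0,0,0,1],[0.0004,0,-0.008,0,0,0,1],[0.0004,0,-0.012,0,0,0,1],[0.0004,0,-0.016,0,0,0,1],[0.0004,0,-0.02,0,0,0,1],[0.0004,0,-0.024,0,0,0,1],[0.0004,0,-0.028,0,0,0,1],[0.0004,0,-0.032,0,0,0,1],[0.0004,0,-0.032,0,0,0,1]]]'

```text
clock: 12.9
eef_pos: [596.3, 85.5, 96.1]
eef_rot: [-3.141, 0.0, 1.354]
wrist_force: [1.0, -0.9, -3.4]
finger_gap: 28.0
finger_force: 35.0
```

>>> servo_tool --motion '[[[0,0,-0.004,0,0,0,1],[0,0,-0.008,0,0,0,1],[0,0,-0.01,0,0,0,1],[0,0,-0.012,0,0,0,1],[0,0,-0.012,0,0,0,1]]]'

```text
clock: 13.4
eef_pos: [596.3, 85.5, 90.4]
eef_rot: [-3.142, -0.0, 1.354]
wrist_force: [1.4, 0.5, -1.8]
finger_gap: 27.8
finger_force: 35.0
```

>>> servo_tool --motion '[[[0,0,-0.002,0,0,0,1],[0,0,-0.004,0,0,0,1],[0,0,-0.006,0,0,0,1],[0,0,-0.006,0,0,0,1]]]'

```text
clock: 13.8
eef_pos: [596.3, 85.5, 87.3]
eef_rot: [-3.142, 0.0, 1.354]
wrist_force: [0.3, 0.0, -1.7]
finger_gap: 28.1
finger_force: 35.0
```

>>> servo_tool --motion '[[[0,0,-0.002,0,0,0,1],[0,0,-0.004,0,0,0,1],[0,0,-0.004,0,0,0,1]]]'

```text
clock: 14.1
eef_pos: [596.4, 85.5, 85.5]
eef_rot: [3.141, -0.0, 1.354]
wrist_force: [-1.2, -0.9, 1.5]
finger_gap: 27.8
finger_force: 35.0
```

>>> servo_tool --motion '[[[0,0,-0.002,0,0,0,1],[0,0,-0.004,0,0,0,1],[0,0,-0.004,0,0,0,1]]]'

```text
clock: 14.4
eef_pos: [596.4, 85.4, 83.5]
eef_rot: [3.141, -0.0, 1.354]
wrist_force: [-1.1, -0.5, 3.2]
finger_gap: 27.7
finger_force: 35.0
```

>>> servo_tool --motion '[[[0,0,-0.002,0,0,0,1],[0,0,-0.002,0,0,0,1]]]'

```text
clock: 14.6
eef_pos: [596.4, 85.5, 82.7]
eef_rot: [3.141, -0.0, 1.354]
wrist_force: [-0.5, 0.7, 5.3]
finger_gap: 27.7
finger_force: 35.0
```

>>> servo_tool --motion '[[[0,0,-0.001,0,0,0,1],[0,0,-0.001,0,0,0,1],[0,0,-0.001,0,0,0,1]]]'

```text
clock: 14.9
eef_pos: [596.5, 85.5, 82.7]
eef_rot: [3.141, -0.0, 1.354]
wrist_force: [-3.0, -0.5, 9.3]
finger_gap: 27.8
finger_force: 35.0
```

>>> servo_tool --motion '[[[0,0,-0.001,0,0,0,1],[0,0,-0.001,0,0,0,1],[0,0,-0.001,0,0,0,1]]]'

```text
clock: 15.2
eef_pos: [596.6, 85.5, 82.6]
eef_rot: [3.141, -0.0, 1.354]
wrist_force: [-4.5, -0.5, 13.8]
finger_gap: 28.2
finger_force: 35.0
```

The force now rises with no further travel, so the washer is flat and the pin is fully down. I release here.

>>> servo_tool --motion '[[[0,0,0,0,0,0,0.3],[0,0,0,0,0,0,0.3],[0,0,0,0,0,0,0.3],[0,0,0,0,0,0,0.3],[0,0,0,0,0,0,0.3],[0,0,0,0,0,0,0.3]]]'

```text
clock: 15.8
eef_pos: [596.3, 85.4, 81.3]
eef_rot: [-3.141, 0.0, 1.354]
wrist_force: [1.0, -0.1, 0.1]
finger_gap: 65.3
finger_force: 0.0
```

>>> servo_tool --motion '[[[0,0,0.04,0,0,0,0.3],[0,0,0.1,0,0,0,0.3],[0,0,0.2,0,0,0,0.3],[0,0,0.3,0,0,0,0.3],[0,0,0.3,0,0,0,0.3],[0,0,0.3,0,0,0,0.3]]]'

```text
clock: 16.4
eef_pos: [596.5, 85.5, 232.1]
eef_rot: [3.14, -0.001, 1.354]
wrist_force: [0.1, -0.0, 0.1]
finger_gap: 65.6
finger_force: 0.0
```

Run:
```python
from h import *
s=manip.read_state();print(s['clock'],s['eef_pos'],s['wrist_force'],s['finger_gap'])
out=[]
for n in('wrist','side','scene'):
    c=shot(n,n+'5');u,v=proj(c,[596,85.5,95]).astype(int)
    u=min(max(u,50),590);v=min(max(v,50),350)
    out.append(cv2.resize(cv2.cvtColor(c['frame'],cv2.COLOR_RGB2BGR)[v-50:v+50,u-50:u+50],(266,266),interpolation=cv2.INTER_CUBIC))
    W=cloud(c).reshape(-1,3);t=W[(np.hypot(W[:,0]-596,W[:,1]-85.5)<22)&(W[:,2]>100)&(W[:,2]<150)]
    q=t[t[:,2]>np.median(t[:,2])-3]; q=q[q[:,2]>112]
    print(n,len(q),q[:,2].max() if len(q) else 0,np.median(q[:,2]),cv2.minAreaRect(q[:,:2].astype(np.float32)))
cv2.imwrite('pics/c5.png',np.hstack(out))
```

```text
16.4 [596.5481459   85.46520924 232.10061076] [ 0.08670901 -0.01053155  0.05687944] 65.64385394624547
wrist 865 125.1386439141425 121.33583056810767 ((596.1314697265625, 85.92328643798828), (23.234230041503906, 27.559480667114258), 77.22100067138672)
side 194 124.35637313637017 120.71428827633738 ((594.7434692382812, 83.03594207763672), (24.73800277709961, 29.89581298828125), 75.59565734863281)
scene 82 122.6206734131656 118.74091962681211 ((593.671142578125, 86.41332244873047), (22.893774032592773, 28.30524444580078), 76.92495727539062)
```

View pics/c5.png

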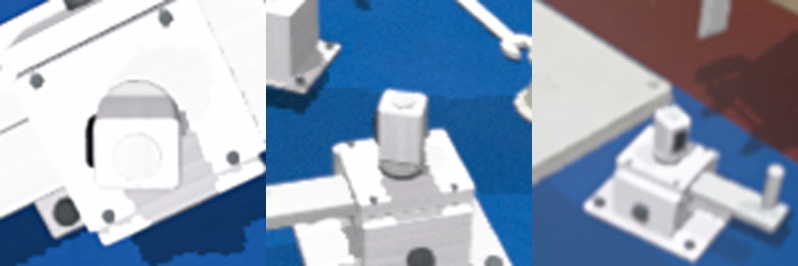

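The pin stands upright in the hole with its button proud (left edge in the wrist crop). The block top is at about 121 mm, which matches the locked height of 120.6 mm; an unlocked pin would sit at about 123 mm. Handing in.

```bash
python3 -c "
from cell import manip
print(manip.sign_off())"
```

```text
the job is handed in; nothing more can be done
None
```

The job is handed in: the bar is home, and the pin went fully down against the washer with its button held in, was let go there and, by its measured height, is locked; the reducer, flange and spanner were not touched, and sign-off returned no verdict.

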